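Seat the mixing cup and set the shaker to the third click

ROBOT

A 6-joint arm with a two-finger parallel gripper is mounted at the origin on the work surface. World frame = base frame: x ahead of the robot, y to its left, z up, the work surface at z = 0. Lengths are in m, angles in rad, forces in N, time in s.
With the tool pointing down it reaches from about 0.225 to 0.875 m from the base axis. Payload 3.4 kg.
Tool frame: the origin (TCP) lies between the finger pads; the fingertips stand 8 mm ahead of it and the grasp point (between the pads) lies 11 mm behind it; z points along the fingers, y is the line along which they close (so a half turn about z gives the same grasp; the last joint's range is limited). The gripper opens to 85 mm and grips with 20 to 120 N. Pads are 22 mm wide; open, the fingers measure 114 mm over their backs; the gripper's body (76 mm by 85 mm) begins 54 mm behind the grasp point. The pads swing forward as they close: fully open they stand 13 mm farther back than shut.
Start: joints at [1.1, 0.276, 1.505, -0, 1.361, -0.121], TCP at [0.197, 0.54, 0.239] pointing down, gripper open.
Joint ranges: [-2.89, 2.89], [-0.75, 2.08], [0.22, 2.7], [-1.18, 4.32], [0.11, 2.71], [-2.7, 2.7]. Speed limits (rad/s): [2.57, 2.57, 3.14, 3.14, 3.14, 3.14].

INTERFACE

Orientations are given as a unit quaternion [w, x, y, z].
In Python, from rig import manip gives the robot as it stands.
- The arm moves only by the tool move_arm, never from a script. Its argument "deltas" is a list that holds one entry, the list of rows, each a list of 5 numbers: the shift along the tool's x, y, z normalised to -1 to 1, where 1 is 80 cm, then the turn about the tool's z normalised to -1 to 1, where 1 is 120 degrees, then the closure, from -1 (fully open) to 1 (shut). In form: [[[tx, ty, tz, twist, grip], ...]]. A call has 1 to 12 rows; each row is the pose to reach, as a shift and turn from the pose commanded when the call began, along the tool's axes at that moment; what a row does not reach only later rows make up. A row lasts 1/10 s, in which the tool goes at most 50 mm and 8.59 degrees, less where a joint would pass 70% of its speed; a pose out of reach is approached as far as the arm can. A call with a number of a shift or a turn outside -1 to 1 is refused whole. A call with a gripper value outside its range is refused whole. The fingers move at their own pace and stop on an object; "squeeze" is the grip in N (left out, the last holds). Time passes only in rows, so rows that repeat a pose let the fingers close. It gives the time, the measured TCP pose, the force, the opening and the grip force at its end, in the units of the state.
- manip.get_state(): the state, without advancing time (a new reading comes with each control period).
- manip.get_image(name): name is "scene" or "top"; returns the picture (384x512x3 uint8, red, green, blue); there is no depth.
- manip.camera_params(name): a dict with "fx", "fy", "cx", "cy" (pixels), "R" (3x3) and "t" (3): a world point X has camera coordinates R X + t. Camera axes: x right, y down, z forward; pixel columns grow to the right and rows downward; lengths in m; the calibration is good to about 2 mm. A picture is of the moment at which its call begins. camera_params takes no time and is no camera call.
- manip.sign_off(): hands the job in; it is judged then, once.
The state is a dict: "clock": time; "qpos": joint angles; "qd": joint speeds; "effort": joint torques, N m; "position": TCP position; "ee_rot": TCP orientation; "contact_force": force on the tool from outside, world axes, zero at the start; "moment": the same for the moment, N m; "width": finger opening in m; "gripper_force": force on a finger pad.
Only numpy, scipy, OpenCV 4.12 (cv2) and the standard library are available. Lean on these libraries where they do the work, as an engineer would, in place of code of your own. Each camera call takes 0.05 s, during which the arm holds its last target. There are 200 camera calls.

TASK

Lower the steel mixing cup (do not drop it) onto the white shaker so that both brass pegs come up through the holes of its foot and it sits flat, and let go of it. Then turn the shaker's blue knob clockwise, click by click, to the third stop after the red park dot without ever running on past that stop, and finish still gripping the knob there. Leave the other things on the bench where they are.

Things in the scene. Friction and masses are not known exactly. Their poses are not given: they have to be found in the camera images.
- cup: Open steel cup (62 mm across, wall 3 mm, rim 58 mm above its origin) standing on a flat dark steel foot plate 76 x 132 x 8 mm (x, y, z), with a red bridge handle over the mouth. Origin: centre of the plate's underside; z up. The plate has two square through holes, 13 mm wide, at y = +52 and -52 mm. Half a turn gives the same part. 0.25 to 0.5 kg, loose; its red handle is the place to hold it.
- cup_handle (a point): Centre of the cup's red handle bar, 85 mm above the cup's origin: bar 12 mm wide (cup x), 82 mm long (cup y), 14 mm high, on two uprights at y = +-38 mm; 20 mm of free space between the bar and the cup's rim.
- shaker: White shaker, fixed, 190 x 320 x 60 mm (x, y, z); origin: centre of its underside on the bench, z up, its front (blue stripe) looks to -x. On its flat top (58 mm): the grey seat plate (raised to 60 mm) with two pegs, centred at x = 0, y = +85 mm and the knob at x = 0, y = -80 mm.
- shaker_seat (a point): Centre of the seat's top face, 60 mm above the bench, axes as the shaker's. Two brass pegs stand on it at y = +52 and -52 mm: 10 mm thick, straight for 12 mm, then a cone that narrows to 3 mm at 21 mm height. When the cup is seated its origin lies on this point and its y axis along the shaker's y (either way round).
- knob_grip (a point): Point on the knob's vertical axis at the height to grip, 90 mm above the bench: centre of the blue grip bar, which is 44 mm long (this point's x axis), 14 mm thick (y) and 36 mm high (70 to 106 mm above the bench), on a black disc 52 mm across that lies 61 to 70 mm above the bench. The point turns with the knob. The white line on the bar points to -x of the point.
- knob: The whole knob, disc and blue grip bar (see knob_grip); origin on its axis under the disc, 61 mm above the bench; axes as knob_grip, turning with it.
- selector (a joint): The knob's angle in rad, growing clockwise as seen from above; end stops just beyond its first and last click. Click stops lie every 24 degrees (0.419 rad): 0 is the park stop (white line at the red dot, on the robot's side of the dial), then 0.419, 0.838, 1.257 (the third), 1.676 and 2.094; a black dot marks each. Between stops it pulls itself into the nearer stop with up to 0.1 N m; it stays in a stop when let go. It may start in the park stop or already in the first one.
- bottle: Amber dropper bottle with a red bulb, 54 mm across, 112 mm tall, loose; origin under its centre. May stand near the cup. Leave it.
- dish: White porcelain dish, 90 mm across, 30 mm high, loose; origin under its centre. Leave it.
- cork0: Cork stopper, 26 mm high, 26 mm across, loose; origin under its centre. Leave it.
- cork1: A second such cork. Leave it.
- cork2: A third such cork. Leave it.
- spoon: Red plastic spoon, 160 mm long, lying loose on the bench. Leave it.
- burner: Bunsen burner, blue round foot 80 mm across, 135 mm tall, loose; origin under its centre. Leave it.
Mind the look-alikes: they are no part of the job. What is shaped like the cup but brown or turquoise is not meant.

How it is judged:
By the outcome, as a careful person would: the job done as asked, in the order asked, and still so for the second after the job is handed in, while the arm keeps its last pose, push and grip.
It also fails if it takes over 61 s, if anything falls off the work surface, if the arm or the gripper's body presses on something with over 40 N, if the wrist force passes 120 N, or if a joint passes its speed limit or range.

## Working session

There is one attempt and no reset: what is moved stays moved. The work goes in short steps, Python scripts to look and compute and a tool call to move; the robot and the scene stay as the last step left them, time stands still between calls to the robot, and variables do not carry over. Pictures are saved under pics/ and viewed, at most 10 in all, crops included, and the job is handed in when it is done.

Besides the shell and the picture viewer there is one more tool, called by a JSON object that holds its "api" and its "payload", one argument or row to a line. move_arm: Moves the arm, as the interface text tells. Scaled input: -1 to 1 covers 80 cm each way for a shift and 120 degrees each way for a turn. Its arguments: {"type":"object","properties":{"deltas":{"type":"array","items":{"type":"array","items":{"type":"array","items":{"type":"number","minimum":-1,"maximum":1}}}},"squeeze":{"type":"number"}},"required":["deltas"]}

```bash
mkdir -p pics; python3 - <<'E'
from rig import manip
import cv2,numpy as np
for n in("scene","top"):
    im=manip.get_image(n);cv2.imwrite(f"pics/{n}0.png",im[:,:,::-1]);p=manip.camera_params(n)
    print(n,p["fx"],p["cx"],p["cy"],np.round(p["R"],3).tolist(),np.round(p["t"],3), np.round(-np.array(p["R"]).T@p["t"],3))
s=manip.get_state();print(s)
E
```

```text
scene 398.9987223592682 258.3936135791251 195.7873596781056 [[0.589, 0.808, -0.009], [0.52, -0.386, -0.762], [-0.619, 0.444, -0.647]] [-0.321 -0.217  1.655] [ 1.326 -0.56   0.903]
top 363.4347204661974 255.53838194859873 189.74587915793995 [[-0.025, -1.0, -0.016], [-0.988, 0.027, -0.153], [0.153, 0.012, -0.988]] [0.018 0.554 1.465] [ 0.323 -0.014  1.533]
{'clock': 0.1, 'qpos': array([ 1.09999219e+00,  2.76557069e-01,  1.50600775e+00, -6.33370238e-06,
        1.36069848e+00, -1.21003132e-01]), 'qd': array([-0.00175105, -0.0008596 , -0.00222095, -0.00140335,  0.00227818,
        0.00028886]), 'effort': array([ 1.92331783e-03, -4.17699659e+01, -2.46405387e+01, -2.27680171e-04,
        5.72566714e-03, -4.77383423e-06]), 'position': array([0.19685971, 0.53976687, 0.23851128]), 'ee_rot': array([-2.40621426e-04,  1.74009447e-01,  9.84743629e-01, -7.99921057e-04]), 'contact_force': array([0.67744414, 0.35826375, 0.06966141]), 'moment': array([ 0.0122044 ,  0.00369422, -0.01854107]), 'gripper_force': 0.0, 'width': 0.08506079335220695}
```

View pics/scene0.png

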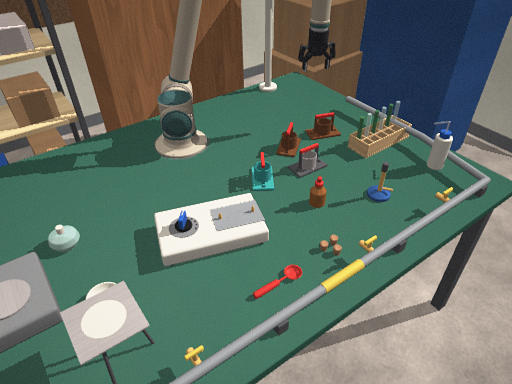

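View pics/top0.png

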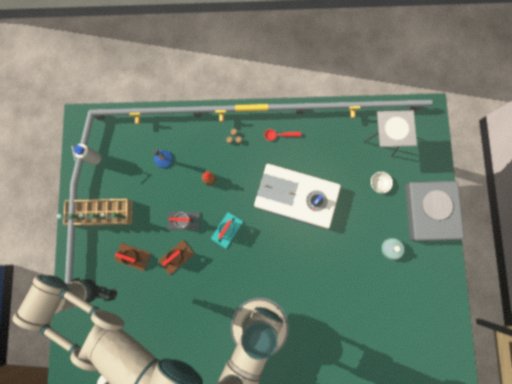

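The steel cup is the grey one at top (183,219) / scene (308,158). The shaker is at top (298,195), with the seat on its left (278,188) and the knob at (317,200). I'll zoom in on both.

```bash
cat > h.py <<'E'
import cv2,numpy as np
from rig import manip
def ray(n,u,v,z):
    p=manip.camera_params(n);R=np.array(p["R"]);c=-R.T@np.array(p["t"])
    d=R.T@np.array([(u-p["cx"])/p["fx"],(v-p["cy"])/p["fy"],1]);return c+d*(z-c[2])/d[2]
def proj(n,X):
    p=manip.camera_params(n);x=np.array(p["R"])@X+p["t"];return np.array([p["fx"]*x[0]/x[2]+p["cx"],p["fy"]*x[1]/x[2]+p["cy"]])
def crop(im,u,v,w,h,s): return cv2.resize(im[v:v+h,u:u+w],None,fx=s,fy=s,interpolation=cv2.INTER_CUBIC)
E
python3 - <<'E'
from h import *
t=cv2.imread("pics/top0.png");s=cv2.imread("pics/scene0.png")
a=np.hstack([crop(t,250,155,100,75,4),crop(t,155,190,100,75,4)])
b=np.hstack([crop(s,150,190,130,75,3),crop(s,250,135,136,75,3)])
b=cv2.resize(b,(800,225))
cv2.imwrite("pics/z0.png",np.vstack([a,b]))
E
```

```text
(no output)
```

View pics/z0.png

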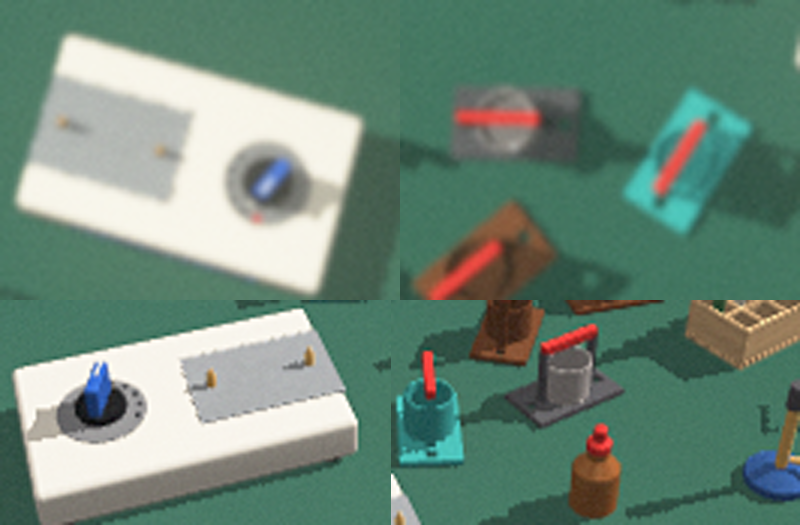

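Zoomed: white top with pegs at zoom (62,122) and (160,150), red dot at (257,217), and the blue bar turned past the dot. The steel cup's red handle runs (455,118) to (540,118). Next I measure these with masks.

```bash
cat >> h.py <<'E'
def blob(im,f,box,minA=8):
    u0,v0,u1,v1=box;h=cv2.cvtColor(im,cv2.COLOR_BGR2HSV).astype(int);m=np.zeros(im.shape[:2],np.uint8)
    m[v0:v1,u0:u1]=f(h[...,0],h[...,1],h[...,2])[v0:v1,u0:u1]*255
    n,l,st,c=cv2.connectedComponentsWithStats(m)
    k=1+np.argmax(st[1:,4]);return (l==k).astype(np.uint8),c[k],st[k,4]
def onplane(n,mask,z):
    vs,us=np.nonzero(mask);return np.array([ray(n,u,v,z)[:2] for u,v in zip(us,vs)],np.float32)
def rect(P):
    (c,(w,h),a)=cv2.minAreaRect(P.astype(np.float32)*1000)
    if w<h: w,h,a=h,w,a+90
    return np.round(c,1),round(w,1),round(h,1),round((a+90)%180-90,1) # long axis angle in world
red=lambda H,S,V:((H<8)|(H>172))&(S>140)&(V>110)
blue=lambda H,S,V:(H>100)&(H<130)&(S>110)&(V>60)
white=lambda H,S,V:(S<50)&(V>190)
def pca(P):
    c=P.mean(0);w,v=np.linalg.eigh(np.cov((P-c).T));return c*1000,np.degrees(np.arctan2(v[1,1],v[0,1])),np.sqrt(12*w)*1000
E
python3 - <<'E'
from h import *
t=cv2.imread("pics/top0.png");s=cv2.imread("pics/scene0.png")
m,c,a=blob(t,red,(160,205,205,235));P=onplane("top",m,.092);print("handle top",a,c,pca(P))
m,c,a=blob(s,red,(295,140,325,165));P=onplane("scene",m,.086);print("handle scene",a,c,pca(P))
dark=lambda H,S,V:(S<70)&(V<140)
m,c,a=blob(t,dark,(160,205,210,235));print("plate",a,rect(onplane("top",m,.008)))
sh=lambda H,S,V:(S<60)&(V>130)
m,c,a=blob(t,sh,(245,155,350,235));print("shaker",a,rect(onplane("top",m,.058)))
m,c,a=blob(s,sh,(150,190,275,265));print("shaker scene",a)
m,c,a=blob(t,blue,(305,190,330,212));P=onplane("top",m,.106);print("knob",a,c,pca(P))
m,c,a=blob(t,red,(300,195,330,220));print("dot",a,c,ray("top",*c,.059)) if a else 0
br=lambda H,S,V:(H>8)&(H<28)&(S>80)&(V>90)
for n,im,bs in(("top",t,[(255,175,275,195),(280,185,300,200)]),("scene",s,[(212,200,232,222),(244,195,268,215)])):
  for b in bs:
    m,c,a=blob(im,br,b);print("peg",n,a,c,ray(n,*c,.072))
E
```

```text
handle top 59 [179.03389831 219.03389831] (array([437.08664, 309.63998], dtype=float32), np.float64(87.91012882726778), array([11.10205603, 80.06197893]))
handle scene 80 [308.925 147.7  ] (array([434.81262, 311.03104], dtype=float32), np.float64(89.12488298241848), array([22.80719595, 85.05951782]))
plate 436 (array([437., 311.]), 137.5, 80.0, 84.9)Traceback (most recent call last):
  File "<stdin>", line 8, in <module>
  File "h.py", line 15, in onplane
    vs,us=np.nonzero(mask);return np.array([ray(n,u,v,z)[:2] for u,v in zip(us,vs)],np.float32)
                                            ~~~^^^^^^^^^
  File "h.py", line 4, in ray
    p=manip.camera_params(n);R=np.array(p["R"]);c=-R.T@np.array(p["t"])
ValueError: time passes only in moves, steps and waits
```

```bash
sed -i 's/manip.camera_params(n)/CP(n)/; s/^def ray/import functools\nCP=functools.lru_cache(manip.camera_params)\ndef ray/' h.py
python3 - <<'E'
from h import *
t=cv2.imread("pics/top0.png");s=cv2.imread("pics/scene0.png")
sh=lambda H,S,V:(S<60)&(V>130)
m,c,a=blob(t,sh,(245,155,350,235));print("shaker",a,rect(onplane("top",m,.058)))
m,c,a=blob(t,blue,(305,190,330,212));P=onplane("top",m,.106);print("knob",a,c,pca(P))
m,c,a=blob(t,red,(300,195,330,220),0);print("dot",a,c,ray("top",*c,.059))
br=lambda H,S,V:(H>8)&(H<28)&(S>80)&(V>90)
for n,im,bs in(("top",t,[(255,175,275,195),(280,185,300,200)]),("scene",s,[(212,200,232,222),(244,195,268,215)])):
  for b in bs:
    m,c,a=blob(im,br,b);print("peg",n,a,c,ray(n,*c,.072))
E
```

```text
shaker 3626 (array([ 525.7, -165.4]), 326.7, 198.3, 72.0)
knob 18 [319.16666667 197.27777778] (array([ 507.19577, -247.99556], dtype=float32), np.float64(122.0497539695148), array([14.98414147, 18.83752858]))Traceback (most recent call last):
  File "<stdin>", line 6, in <module>
  File "h.py", line 15, in blob
    k=1+np.argmax(st[1:,4]);return (l==k).astype(np.uint8),c[k],st[k,4]
        ~~~~~~~~~^^^^^^^^^^
    return _wrapfunc(a, 'argmax', axis=axis, out=out, **kwds)
    return bound(*args, **kwds)
ValueError: attempt to get argmax of an empty sequence
```

```bash
python3 - <<'E'
from h import *
t=cv2.imread("pics/top0.png");s=cv2.imread("pics/scene0.png")
sh=lambda H,S,V:(S<60)&(V>130)
m,c,a=blob(t,sh,(245,155,350,235))
hull=cv2.convexHull(np.argwhere(m>0)[:,::-1].astype(np.int32))[:,0]
P=np.array([ray("top",u,v,.058)[:2]*1000 for u,v in hull])
q=cv2.approxPolyDP(P.astype(np.float32)[:,None],12,True)[:,0];print(np.round(q,1).tolist())
for i in range(len(q)):
  d=q[i]-q[i-1];print(np.round([np.hypot(*d),np.degrees(np.arctan2(d[1],d[0]))],1))
bl=lambda H,S,V:(H>100)&(H<130)&(S>90)&(V>90)
m,c,a=blob(t,bl,(308,190,330,212));P=onplane("top",m,.1);print("knob",a,c,pca(P))
rd=lambda H,S,V:((H<15)|(H>165))&(S>50)&(V>110)
br=lambda H,S,V:(H>5)&(H<28)&(S>50)&(V>90)
for L,n,im,f,b,z in(("dot","top",t,rd,(305,202,325,215),.059),("peg+","top",t,br,(255,175,275,195),.072),("peg-","top",t,br,(280,185,300,200),.072),("peg-","scene",s,br,(212,205,229,222),.072),("peg+","scene",s,br,(244,198,268,215),.072)):
  try: m,c,a=blob(im,f,b);print(L,n,a,c,np.round(ray(n,*c,z)*1000,1))
  except ValueError: print(L,"none")
E
```

```text
[[557.5, -347.5], [387.70001220703125, -284.79998779296875], [489.0, 15.0], [662.7999877929688, -43.29999923706055]]
[ 321.9 -109.1]
[181.  159.7]
[316.4  71.3]
[183.3 -18.5]
knob 32 [317.8125 198.25  ] (array([ 504.23932, -243.42952], dtype=float32), np.float64(127.86288033935656), array([15.04198739, 41.45564695]))
dot top 7 [313.71428571 209.        ] [ 465.9 -231.1   59. ]
peg+ top 3 [265.33333333 184.66666667] [569.4 -37.6  72. ]
peg- top 4 [289.5 192.5] [ 534.4 -134.6   72. ]
peg- scene 17 [219.94117647 215.64705882] [ 537.  -138.4   72. ]
peg+ scene 22 [252.54545455 208.63636364] [570.3 -40.3  72. ]
```

Cup is at about (436.5, 310.5) with its long axis at 88°. Seat is at about (552.5, -86.5) with shaker yaw about -19°. Knob axis is at about (501, -242). Moving above the handle.

{"api": "move_arm", "payload": {
  "deltas": [
    [[-0.38,-0.167,0.09,0.6,-0.2],[-0.38,-0.167,0.09,0.6,-0.2],[-0.38,-0.167,0.09,0.6,-0.2],[-0.38,-0.167,0.09,0.6,-0.2],[-0.38,-0.167,0.09,0.6,-0.2],[-0.38,-0.167,0.09,0.6,-0.2],[-0.38,-0.167,0.09,0.6,-0.2],[-0.38,-0.167,0.09,0.6,-0.2],[-0.38,-0.167,0.09,0.6,-0.2],[-0.38,-0.167,0.09,0.6,-0.2],[-0.38,-0.167,0.09,0.6,-0.2],[-0.38,-0.167,0.09,0.6,-0.2]]
  ],
  "squeeze": 50
}}

```text
clock: 1.3
position: [0.4366, 0.3107, 0.1673]
ee_rot: [-0.0, 0.719, 0.695, -0.0]
contact_force: [-0.2, 0.4, -0.2]
width: 0.0516
gripper_force: 0.0
```

```bash
cat >> h.py <<'E'
from scipy.spatial.transform import Rotation as Ro
def goal(x,y,z,yaw):  # mm, tool-y world yaw deg -> move numbers
    s=manip.get_state();q=s["ee_rot"];M=Ro.from_quat([q[1],q[2],q[3],q[0]]).as_matrix()
    d=M.T@(np.array([x,y,z])/1000-s["position"]);cur=np.degrees(np.arctan2(M[1,1],M[0,1]))
    tw=-((yaw-cur+90)%180-90)
    print("pos",np.round(s["position"]*1000,1),"yaw",round(cur,2),"tilt",np.round(M[:,2],4),"clk",s["clock"],"w",s["width"],"F",np.round(s["contact_force"],1),"q6",round(s["qpos"][5],2))
    print("move",np.round(d/.8,4),"twist",round(tw/120,4))
E
python3 - <<'E'
from h import *
goal(436.5,310.5,76,-2)
for n in("scene","top"): cv2.imwrite(f"pics/{n}1.png",manip.get_image(n)[:,:,::-1])
t=cv2.imread("pics/top1.png");s=cv2.imread("pics/scene1.png")
cv2.imwrite("pics/z1.png",np.hstack([crop(t,140,180,100,100,4),crop(s,260,90,100,100,4)]))
E
```

```text
pos [436.6 310.7 167.3] yaw -1.96 tilt [-1.e-04 -0.e+00 -1.e+00] clk 1.3 w 0.05156537131448198 F [-0.2  0.4 -0.2] q6 0.52
move [-3.000e-04 -1.000e-04  1.141e-01] twist 0.0004
```

View pics/z1.png

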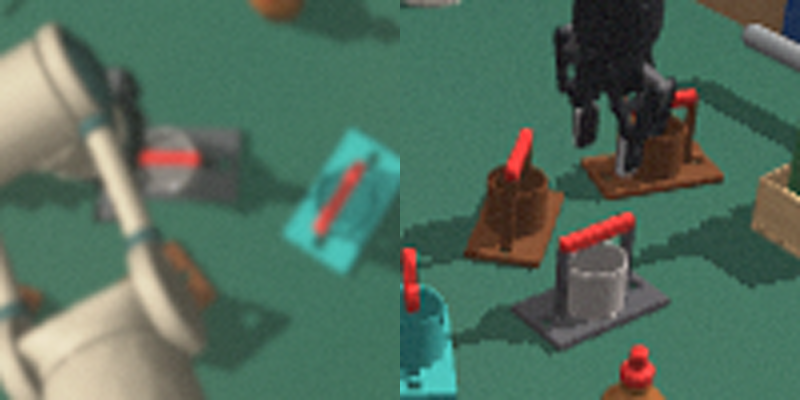

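```bash
python3 - <<'E'
from h import *
for n in("scene","top"): print(n,proj(n,[.4366,.3107,.159]),proj(n,[.4366,.3107,.21]),proj(n,[.4366,.3107,.085]))
t=cv2.imread("pics/top1.png");m,c,a=blob(t,red,(160,205,205,235));print(a,c)
s=cv2.imread("pics/scene1.png");m,c,a=blob(s,red,(295,140,325,165));print(a,c,pca(onplane("scene",m,.086)))
E
```

```text
scene [310.73062394 130.69565835] [311.85088068 117.95907861] [309.19481212 148.15682504]
top [174.80293463 217.87098112] [171.52176903 216.80106781] [179.15874897 219.29131289]
43 [181.72093023 219.04651163]
80 [308.925 147.7  ] (array([434.81262, 311.03104], dtype=float32), np.float64(89.12488298241848), array([22.80719595, 85.05951782]))
```

The view shows both fingers straddling above the steel cup's red handle, at scene (306,125) and (316,132), as projected. Next: descend and close.

{"api": "move_arm", "payload": {
  "deltas": [
    [[0,0,0.04,0,-0.2],[0,0,0.08,0,-0.2],[0,0,0.1,0,-0.2],[0,0,0.114,0,-0.2],[0,0,0.114,0,-0.2],[0,0,0.114,0,0.3],[0,0,0.114,0,1],[0,0,0.114,0,1],[0,0,0.114,0,1],[0,0,0.114,0,1],[0,0,0.114,0,1],[0,0,0.114,0,1]]
  ],
  "squeeze": 60
}}

```text
clock: 2.6
position: [0.4377, 0.311, 0.0774]
ee_rot: [0.0, 0.72, 0.694, 0.001]
contact_force: [-1.8, -0.8, 6.0]
width: 0.0108
gripper_force: 59.8
```

{"api": "move_arm", "payload": {
  "deltas": [
    [[0,0,-0.01,0,1],[0,0,-0.05,0,1],[0,0,-0.1,0,1],[0,0,-0.15,0,1],[0,0,-0.15,0,1],[0,0,-0.15,0,1]]
  ]
}}

```text
clock: 3.2
position: [0.4365, 0.3103, 0.1963]
ee_rot: [0.0, 0.72, 0.694, 0.0]
contact_force: [-0.4, 0.2, -4.9]
width: 0.0107
gripper_force: 59.1
```

```bash
python3 - <<'E'
from h import *
goal(552.5,-86.5,210,-18.9)
for n in("scene","top"): cv2.imwrite(f"pics/{n}2.png",manip.get_image(n)[:,:,::-1])
t=cv2.imread("pics/top2.png");s=cv2.imread("pics/scene2.png")
cv2.imwrite("pics/z2.png",np.hstack([crop(t,140,180,100,100,4),crop(s,260,90,100,100,4)]))
E
```

```text
pos [436.5 310.3 196.3] yaw -2.04 tilt [ 3.e-04  1.e-04 -1.e+00] clk 3.2 w 0.010742675071237023 F [-0.4  0.2 -4.9] q6 0.52
move [-0.4905  0.1625 -0.0172] twist 0.1405
```

View pics/z2.png

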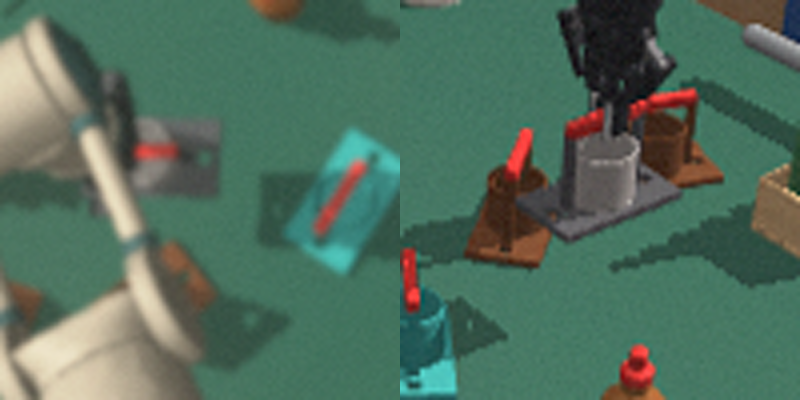

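The cup is held level, with its plate clear of the bench. Moving above the seat.

{"api": "move_arm", "payload": {
  "deltas": [
    [[-0.03,0.01,-0.03,0.01,1],[-0.08,0.027,-0.03,0.03,1],[-0.14,0.046,-0.03,0.05,1],[-0.2,0.066,-0.03,0.07,1],[-0.26,0.086,-0.03,0.09,1],[-0.32,0.106,-0.03,0.11,1],[-0.38,0.126,-0.03,0.13,1],[-0.43,0.142,-0.03,0.14,1],[-0.465,0.154,-0.03,0.14,1],[-0.485,0.16,-0.03,0.14,1],[-0.4905,0.1625,-0.03,0.1405,1],[-0.4905,0.1625,-0.03,0.1405,1]]
  ]
}}

```text
clock: 4.5
position: [0.5522, -0.0855, 0.2189]
ee_rot: [-0.002, 0.814, 0.581, -0.0]
contact_force: [-0.8, 0.5, -3.4]
width: 0.011
gripper_force: 59.2
```

{"api": "move_arm", "payload": {
  "deltas": [
    [[0,0,0.03,0,1],[0,0,0.05,0,1],[0,0,0.05,0,1],[0,0,0.05,0,1]]
  ]
}}

```text
clock: 4.9
position: [0.5525, -0.0847, 0.1802]
ee_rot: [-0.0, 0.813, 0.582, 0.0]
contact_force: [-0.9, -1.3, -3.2]
width: 0.0109
gripper_force: 59.2
```

```bash
python3 - <<'E'
from h import *
goal(552.5,-86.5,170,-18.9)
for n in("scene","top"): cv2.imwrite(f"pics/{n}3.png",manip.get_image(n)[:,:,::-1])
t=cv2.imread("pics/top3.png");s=cv2.imread("pics/scene3.png")
cv2.imwrite("pics/z3.png",np.hstack([crop(t,245,150,100,100,4),crop(s,165,140,100,100,4)]))
E
```

```text
pos [552.5 -84.7 180.2] yaw -18.8 tilt [-6.e-04  8.e-04 -1.e+00] clk 4.9 w 0.010921948568977857 F [-0.9 -1.3 -3.2] q6 0.05
move [-0.0021  0.0008  0.0128] twist 0.0008
```

View pics/z3.png

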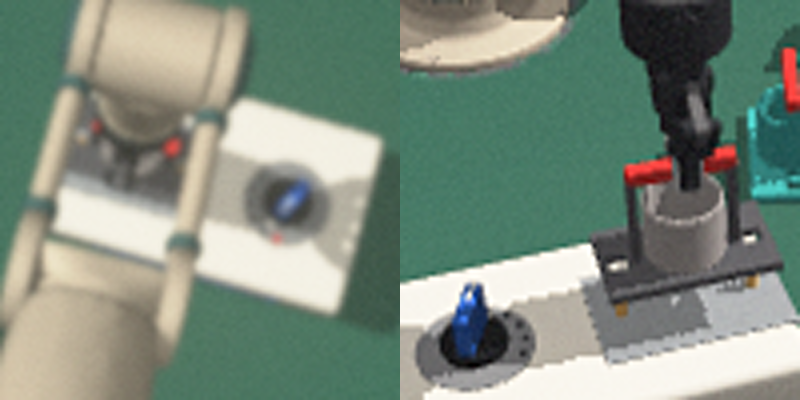

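The scene view shows both holes at zoom (616,267) and (750,240), with peg stubs under the plate. I'll compare holes with pegs in that same camera.

```bash
python3 - <<'E'
from h import *
s=cv2.imread("pics/scene3.png");s0=cv2.imread("pics/scene0.png")
def wc(im,b,w):
    u0,v0,u1,v1=b;W=w(im[v0:v1,u0:u1].astype(float));W=np.clip(W,0,None);V,U=np.mgrid[v0:v1,u0:u1];return (W*U).sum()/W.sum(),(W*V).sum()/W.sum()
g=lambda a:a.mean(2)-110
H=[]
for b in((214,203,224,211),(247,196,257,204)):
    c=wc(s,b,g);H.append(ray("scene",*c,.107)*1000);print("hole",np.round(c,2),np.round(H[-1],1))
    print(s[b[1]:b[3],b[0]:b[2]].mean(2).astype(int))
Pg=[]
pg=lambda a:a[...,2]-a[...,0]-35
for b in((212,205,229,224),(244,198,262,217)):
    c=wc(s0,b,pg);Pg.append(ray("scene",*c,.069)*1000);print("peg",np.round(c,2),np.round(Pg[-1],1))
H=np.array(H)[:,:2];Pg=np.array(Pg)[:,:2]
for A in(H,Pg):
    d=A[1]-A[0];print(A.mean(0),np.hypot(*d),np.degrees(np.arctan2(d[1],d[0])))
E
```

```text
hole [216.88 206.69] [ 531.4 -142.8  107. ]
[[ 62  70  70  64  66  67  64  73  66  47]
 [ 45  68  52  53  44  48  39  59  66  49]
 [138  62  55  49  98 142 142 141  62  58]
 [152  56  78 174 252 216 178 176  66  66]
 [242  49  71 116 168 137 109 108  71  70]
 [238  99  61  62  60  63  66  70  72  68]
 [198 113  63  70  69  70  67  72  73  69]
 [136 113  55  66  69  69  69  65  64  68]]
hole [251.92 199.32] [566.5 -39.2 107. ]
[[ 47  44  56 112 111 110 101  92 112 104]
 [ 42  49  47  85  76  66  66  71 103 105]
 [ 46  44  49  69  38  43 102  55  85 107]
 [ 52  42  47 115 215 249 225  84  84 107]
 [ 54  68  85 115 182 179 154 101 101 106]
 [ 94  98 100 106 116 100 104 102 101 106]
 [103 106 105 102 106 101 100 106 103 103]
 [105 106 104 103 105 100 107 106 105 104]]
peg [220.01 215.69] [ 534.4 -136.8   69. ]
peg [252.59 208.43] [566.8 -37.7  69. ]
[548.97133424 -90.97700011] 109.36136173879841 71.30858282197445
[550.61564523 -87.25658948] 104.19059827294976 71.8793516660081
```

```bash
python3 - <<'E'
from h import *
s=cv2.imread("pics/scene3.png").mean(2)
H=[]
for b,bg in(((217,205,222,208),66),((250,198,254,201),95)):
    u0,v0,u1,v1=b;W=np.clip(s[v0:v1,u0:u1]-bg,0,70);V,U=np.mgrid[v0:v1,u0:u1];c=(W*U).sum()/W.sum(),(W*V).sum()/W.sum()
    H.append(ray("scene",*c,.107)*1000);print(np.round(c,2),H[-1])
H=np.array(H)[:,:2];d=H[1]-H[0];print(H.mean(0),np.hypot(*d),np.degrees(np.arctan2(d[1],d[0])))
E
```

```text
[219.16 206.04] [ 533.01853433 -135.75333764  107.        ]
[251.82 199.46] [566.84832317 -39.822932   107.        ]
[549.93342875 -87.78813482] 101.72068294856118 70.57483822399082
```

Holes and pegs agree to about 1 mm, so I can lower now, slowly and watching the force.

{"api": "move_arm", "payload": {
  "deltas": [
    [[0,0,0.01,0,1],[0,0,0.018,0,1],[0,0,0.022,0,1],[0,0,0.026,0,1],[0,0,0.03,0,1],[0,0,0.033,0,1],[0,0,0.036,0,1],[0,0,0.036,0,1]]
  ]
}}

```text
clock: 5.8
position: [0.5526, -0.0863, 0.151]
ee_rot: [-0.0, 0.814, 0.581, -0.0]
contact_force: [-0.3, 0.1, -3.9]
width: 0.0105
gripper_force: 59.1
```

```bash
python3 - <<'E'
from h import *
goal(552.5,-86.5,137,-18.9);print(manip.get_state()["moment"])
E
```

```text
pos [552.6 -86.3 151. ] yaw -18.91 tilt [-6.e-04  2.e-04 -1.e+00] clk 5.8 w 0.010491761234829367 F [-0.3  0.1 -3.9] q6 0.05
move [-0.0003 -0.0001  0.0174] twist -0.0
[ 0.0234612  -0.01935751 -0.04682152]
```

{"api": "move_arm", "payload": {
  "deltas": [
    [[0,0,0.002,0,1],[0,0,0.004,0,1],[0,0,0.006,0,1],[0,0,0.008,0,1],[0,0,0.01,0,1],[0,0,0.01,0,1]]
  ]
}}

```text
clock: 6.4
position: [0.5528, -0.0863, 0.143]
ee_rot: [-0.0, 0.814, 0.581, -0.0]
contact_force: [-0.3, 0.5, -4.1]
width: 0.0107
gripper_force: 59.2
```

```bash
python3 - <<'E'
from h import *
goal(552.5,-86.5,137,-18.9);print(manip.get_state()["moment"])
E
```

```text
pos [552.8 -86.3 143. ] yaw -18.9 tilt [-2.e-04  1.e-04 -1.e+00] clk 6.4 w 0.01072114239938616 F [-0.3  0.5 -4.1] q6 0.05
move [-0.0004 -0.0003  0.0075] twist -0.0
[ 0.01651368 -0.02827049  0.03676142]
```

{"api": "move_arm", "payload": {
  "deltas": [
    [[0,0,0.002,0,1],[0,0,0.004,0,1],[0,0,0.006,0,1],[0,0,0.0072,0,1],[0,0,0.0076,0,1],[0,0,0.0076,0,1]]
  ]
}}

```text
clock: 7.0
position: [0.5528, -0.0863, 0.1374]
ee_rot: [0.0, 0.814, 0.581, 0.0]
contact_force: [-0.7, -0.1, -2.0]
width: 0.0108
gripper_force: 59.4
```

```bash
python3 - <<'E'
from h import *
goal(552.5,-86.5,137,-18.9);print(manip.get_state()["moment"])
E
```

```text
pos [552.8 -86.3 137.4] yaw -18.9 tilt [ 1.e-04 -0.e+00 -1.e+00] clk 7.0 w 0.010838508808996592 F [-0.7 -0.1 -2. ] q6 0.05
move [-0.0004 -0.0003  0.0005] twist -0.0
[-0.01268715  0.04830221  0.0227224 ]
```

{"api": "move_arm", "payload": {
  "deltas": [
    [[0,0,0.0008,0,1],[0,0,0.0012,0,1],[0,0,0.0012,0,1],[0,0,0.0012,0,0.6],[0,0,0.0012,0,0.3],[0,0,0.0012,0,0],[0,0,0.0012,0,0],[0,0,0.0012,0,0],[0,0,0.0012,0,0]]
  ]
}}

```text
clock: 7.9
position: [0.5528, -0.0863, 0.1362]
ee_rot: [-0.0, 0.814, 0.581, 0.0]
contact_force: [-0.4, -0.8, -0.1]
width: 0.0429
gripper_force: 0.0
```

{"api": "move_arm", "payload": {
  "deltas": [
    [[0,0,-0.01,0,0],[0,0,-0.05,0,0],[0,0,-0.1,0,0],[0,0,-0.15,0,0],[0,0,-0.15,0,0],[0,0,-0.15,0,0]]
  ]
}}

```text
clock: 8.5
position: [0.5533, -0.0864, 0.2579]
ee_rot: [0.001, 0.814, 0.581, 0.001]
contact_force: [-1.1, 0.7, -1.0]
width: 0.0425
gripper_force: 0.0
```

```bash
python3 - <<'E'
from h import *
goal(501,-242,200,47)
for n in("scene","top"): cv2.imwrite(f"pics/{n}4.png",manip.get_image(n)[:,:,::-1])
t=cv2.imread("pics/top4.png");s=cv2.imread("pics/scene4.png")
cv2.imwrite("pics/z4.png",np.hstack([crop(t,295,175,50,50,8),crop(s,160,160,110,100,4)[:,:400]]))
E
```

```text
pos [553.3 -86.4 257.9] yaw -18.9 tilt [ 3.2e-03 -8.0e-04 -1.0e+00] clk 8.5 w 0.04248498869007549 F [-1.1  0.7 -1. ] q6 0.05
move [-0.2053  0.0009  0.0723] twist -0.5491
```

View pics/z4.png

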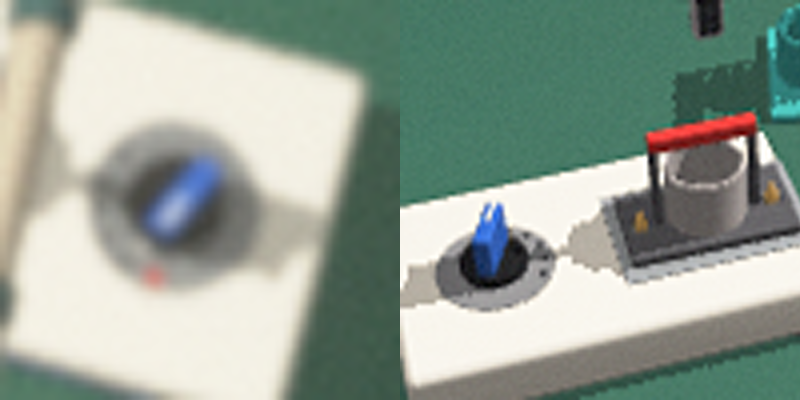

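The cup sits flat with both pegs through its foot, at zoom (640,222) and (771,190). The knob's bar runs (153,228)–(212,165), about 24–27° clockwise past the red dot at (153,275), so it is in the first stop. Moving above the knob.

{"api": "move_arm", "payload": {
  "deltas": [
    [[-0.206,0,0,-0.549,-0.1],[-0.206,0,0,-0.549,-0.1],[-0.206,0,0,-0.549,-0.1],[-0.206,0,0,-0.549,-0.1],[-0.206,0,0,-0.549,-0.1],[-0.206,0,0,-0.549,-0.1],[-0.206,0,0.06,-0.549,-0.1],[-0.206,0,0.12,-0.549,-0.1],[-0.206,0,0.135,-0.549,-0.1],[-0.206,0,0.135,-0.549,-0.1],[-0.206,0,0.135,-0.549,-0.1]]
  ]
}}

```text
clock: 9.7
position: [0.5004, -0.2427, 0.1493]
ee_rot: [0.001, 0.368, 0.93, -0.0]
contact_force: [0.4, -0.1, 0.1]
width: 0.047
gripper_force: 0.0
```

```bash
python3 - <<'E'
from h import *
goal(500,-242,84,47)
for n in("scene","top"): cv2.imwrite(f"pics/{n}5.png",manip.get_image(n)[:,:,::-1])
t=cv2.imread("pics/top5.png");s=cv2.imread("pics/scene5.png")
t0=cv2.imread("pics/top4.png")
# grey dial ring outline in clean view
g=cv2.cvtColor(t0,cv2.COLOR_BGR2GRAY)[185:217,303:331]
m=(g<175).astype(np.uint8);n,l,st,c=cv2.connectedComponentsWithStats(m);k=1+np.argmax(st[1:,4])
cs,_=cv2.findContours((l==k).astype(np.uint8),0,2);e=cv2.fitEllipse(cs[0]);print(e,ray("top",303+e[0][0],185+e[0][1],.0595)*1000)
b=t0[...,0].astype(int)-t0[...,2]
mm=np.zeros(b.shape,np.uint8);mm[190:212,308:330]=(b[190:212,308:330]>45);print(mm.sum(),[pca(onplane("top",mm,z))for z in(.09,.106)])
cv2.imwrite("pics/z5.png",np.hstack([crop(t,280,160,80,80,5),crop(s,150,160,80,80,5)]))
E
```

```text
pos [ 500.4 -242.7  149.3] yaw 46.87 tilt [ 1.5e-03 -8.0e-04 -1.0e+00] clk 9.7 w 0.0469928908833023 F [ 0.4 -0.1  0.1] q6 -1.39
move [0.0011 0.0003 0.0816] twist -0.0011
((13.810880661010742, 15.615926742553711), (18.356874465942383, 22.469789505004883), 106.47027587890625) [ 499.77296454 -245.33704422   59.5       ]
44 [(array([ 502.52814, -243.6316 ], dtype=float32), np.float64(133.69023865710653), array([15.83061343, 43.40632977])), (array([ 500.5331 , -241.08698], dtype=float32), np.float64(133.69025336308903), array([15.65503838, 42.92490483]))]
```

View pics/z5.png

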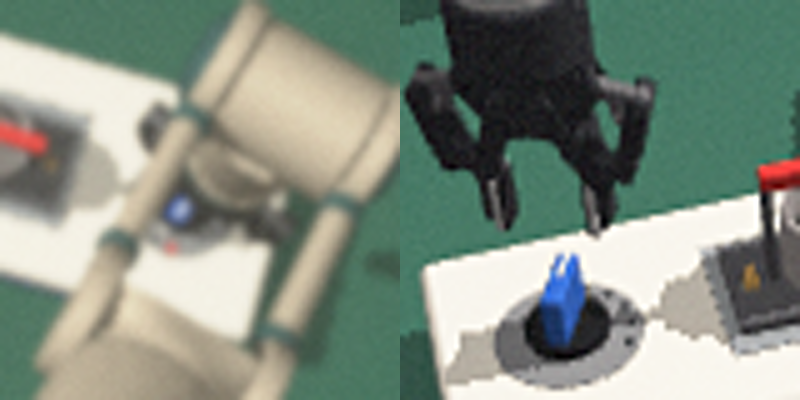

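Both fingers straddle the blue bar, whose axis measures about 134–137°, the first stop. Next: descend, then close gently.

{"api": "move_arm", "payload": {
  "deltas": [
    [[0,0,0.04,0,-0.1],[0,0,0.07,0,-0.1],[0,0,0.0816,0,-0.1],[0,0,0.0816,0,-0.1],[0,0,0.0816,0,0.4],[0,0,0.0816,0,0.6],[0,0,0.0816,0,0.8],[0,0,0.0816,0,1],[0,0,0.0816,0,1],[0,0,0.0816,0,1]]
  ],
  "squeeze": 30
}}

```text
clock: 10.8
position: [0.4994, -0.244, 0.0848]
ee_rot: [0.001, 0.366, 0.93, -0.002]
contact_force: [-2.6, -4.0, 4.1]
width: 0.0136
gripper_force: 34.3
```

```bash
python3 - <<'E'
from h import *
goal(500,-242,84,47);print(manip.get_state()["moment"])
E
```

```text
pos [ 499.4 -244.    84.8] yaw 47.02 tilt [ 8.0e-04 -3.7e-03 -1.0e+00] clk 10.8 w 0.01355586595258512 F [-2.6 -4.   4.1] q6 -1.4
move [0.0011 0.0023 0.0009] twist 0.0002
[-0.4893919   0.52298865  0.02606219]
```

Aligned: the moment about z is near zero, with a small lateral load. I'll shift the centre slightly and turn one click.

{"api": "move_arm", "payload": {
  "deltas": [
    [[0,-0.002,0,0,1],[0,-0.002,0,0.02,1],[0,-0.002,0,0.05,1],[0,-0.002,0,0.08,1],[0,-0.002,0,0.11,1],[0,-0.002,0,0.14,1],[0,-0.002,0,0.17,1],[0,-0.002,0,0.19,1],[0,-0.002,0,0.2,1],[0,-0.002,0,0.2,1],[0,-0.002,0,0.2,1],[0,-0.002,0,0.2,1]]
  ],
  "squeeze": 40
}}

```text
clock: 12.0
position: [0.5002, -0.2434, 0.0848]
ee_rot: [0.002, 0.552, 0.834, 0.001]
contact_force: [1.1, 1.4, 6.2]
width: 0.0132
gripper_force: 40.1
```

```bash
python3 - <<'E'
from h import *
goal(500,-242,84,23);print(manip.get_state()["moment"])
E
```

```text
pos [ 500.2 -243.4   84.8] yaw 22.95 tilt [ 4.6e-03 -8.0e-04 -1.0e+00] clk 12.0 w 0.013232586693819512 F [1.1 1.4 6.2] q6 -0.98
move [0.0018 0.0005 0.001 ] twist -0.0004
[ 0.16122462 -0.14891871 -0.03908921]
```

At the second stop. Turning toward the third and stopping 2° short to check the moment.

{"api": "move_arm", "payload": {
  "deltas": [
    [[0,0,0,0.02,1],[0,0,0,0.05,1],[0,0,0,0.08,1],[0,0,0,0.11,1],[0,0,0,0.14,1],[0,0,0,0.165,1],[0,0,0,0.178,1],[0,0,0,0.183,1],[0,0,0,0.183,1],[0,0,0,0.183,1]]
  ]
}}

```text
clock: 13.0
position: [0.5012, -0.2433, 0.0848]
ee_rot: [0.003, 0.701, 0.713, 0.002]
contact_force: [3.7, 3.7, 5.9]
width: 0.0138
gripper_force: 40.3
```

```bash
python3 - <<'E'
from h import *
goal(500,-242,84,-0.9);print(manip.get_state()["moment"])
for n in("scene","top"): cv2.imwrite(f"pics/{n}6.png",manip.get_image(n)[:,:,::-1])
t=cv2.imread("pics/top6.png");s=cv2.imread("pics/scene6.png")
cv2.imwrite("pics/z6.png",np.hstack([crop(t,280,160,80,80,5),crop(s,150,170,80,80,5)]))
E
```

```text
pos [ 501.2 -243.3   84.8] yaw 0.98 tilt [ 6.5e-03 -6.0e-04 -1.0e+00] clk 13.0 w 0.013811623904032058 F [3.7 3.7 5.9] q6 -0.6
move [ 0.0016 -0.0014  0.0009] twist 0.0156
[ 0.44514831 -0.63867149 -0.02170854]
```

View pics/z6.png

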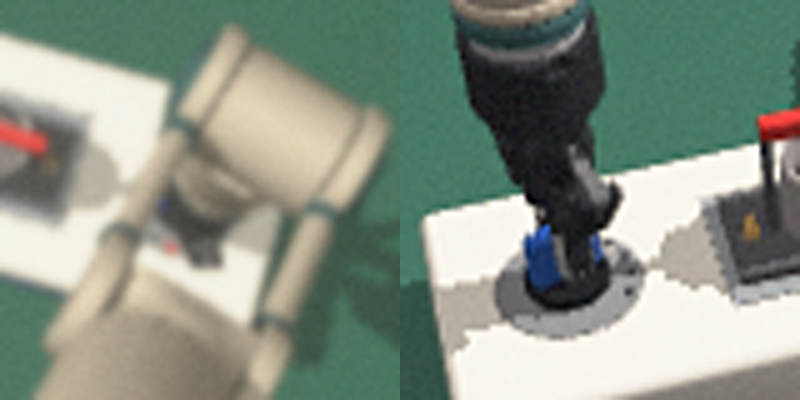

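The knob is still held and the cup is undisturbed. Finish with the last 1.6°.

{"api": "move_arm", "payload": {
  "deltas": [
    [[0,0,0,0.005,1],[0,0,0,0.01,1],[0,0,0,0.013,1],[0,0,0,0.013,1],[0,0,0,0.013,1],[0,0,0,0.013,1]]
  ]
}}

```text
clock: 13.7
position: [0.5012, -0.2433, 0.0848]
ee_rot: [0.003, 0.711, 0.704, 0.002]
contact_force: [5.4, 3.6, 5.9]
width: 0.0135
gripper_force: 40.3
```

```bash
python3 - <<'E'
from h import *
goal(500,-242,84,-0.9);s=manip.get_state();print(s["moment"],s["gripper_force"])
# cup handle check vs. before
for k in(4,6):
    m,c,a=blob(cv2.imread(f"pics/scene{k}.png"),red,(215,180,260,205));print(k,a,c)
E
```

```text
pos [ 501.2 -243.3   84.8] yaw -0.58 tilt [ 6.6e-03 -7.0e-04 -1.0e+00] clk 13.7 w 0.013507887379174513 F [5.4 3.6 5.9] q6 -0.57
move [ 0.0017 -0.0016  0.001 ] twist 0.0027
[ 0.46690122 -0.6067805   0.03811653] 40.25068402290344
4 135 [234.94074074 192.63703704]
6 135 [234.77777778 192.63703704]
```

```bash
python3 -c "
from rig import manip
print(manip.sign_off())"
```

```text
the job is handed in; nothing more can be done
None
```

The steel cup sits flat on the shaker with both pegs through its foot and has been let go; the knob was turned from the first stop, where it started, to within about half a degree of the third and is still gripped there; the job was handed in at 13.7 s, with no verdict shown.

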